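Bring the lathe's tailstock up to the wood and clamp it

ROBOT

A 7-joint arm with a two-finger parallel gripper is mounted at the origin on the work surface. World frame = base frame: x ahead of the robot, y to its left, z up, the work surface at z = 0. Lengths are in m, angles in rad, forces in N, time in s.
With the tool pointing down it reaches from about 0.425 to 1.025 m from the base axis. Payload 3.6 kg.
Tool frame: the origin (TCP) lies at the very end of the fingers, on their centre line; the grasp point (between the pads) lies 19 mm behind it; z points along the fingers, y is the line along which they close (so a half turn about z gives the same grasp; the last joint's range is limited). The gripper opens to 85 mm and grips with 20 to 120 N. Pads are 22 mm wide; open, the fingers measure 114 mm over their backs; the gripper's body (76 mm by 85 mm) begins 54 mm behind the grasp point. The pads swing forward as they close: fully open they stand 13 mm farther back than shut.
Start: joints at [1.093, 0.591, 0.048, 1.609, -0.033, 0.943, -0.034], TCP at [0.272, -0.672, 0.231] pointing down, gripper open.
Joint ranges: [-2.69, 2.69], [-0.47, 2.24], [-1.27, 1.36], [0.19, 2.51], [-1.53, 4.68], [0.08, 2.07], [-3.09, 3.09]. Speed limits (rad/s): [2.57, 2.57, 3.14, 3.14, 3.14, 3.14, 3.14].

INTERFACE

Orientations are given as a unit quaternion [x, y, z, w].
In Python, from workcell import ctrl gives the robot as it stands. The module is installed in compiled form; this text tells all that it offers.
- The arm moves only by the shell command python3 -m pendant 'ROWS'. ROWS is JSON, a list of rows, each a list of 7 numbers: the shift along the tool's x, y, z in mm, then the turn, a rotation vector about the tool's x, y, z in degrees, then the closure in counts, from 0 (fully open) to 255 (shut). In form: [[x, y, z, rx, ry, rz, claw], ...]. A call has 1 to 5 rows; each row shifts and turns the commanded pose from where the row before left it, along the tool's axes as they then stand; what a row does not reach is not made up. A row lasts 1/10 s, in which the tool goes at most 50 mm and 8.59 degrees, less where a joint would pass 70% of its speed; a pose out of reach is approached as far as the arm can. A call with a gripper value outside its range is refused whole. The fingers move at their own pace and stop on an object; the grip force is fixed at half the most. Time passes only in rows, so rows that do not move let the fingers close. It gives the time, the measured TCP pose, the force, the opening and the grip force at its end, in the units of the state.
- ctrl.sense(): the state, without advancing time (a new reading comes with each control period).
- ctrl.read_camera(name): name is "scene" or "top" or "wrist"; returns a dict with "frame" (384x512x3 uint8, red, green, blue), "range_z" (384x512 float32, m along the optical axis (not along the pixel's ray), 0 where there is no reading), "mtx" (3x3 intrinsics, pixels), "R" (3x3) and "t" (3): a world point X has camera coordinates R X + t. Camera axes: x right, y down, z forward; pixel columns grow to the right and rows downward; lengths in m; the calibration is good to about 2 mm. A picture is of the moment at which its call begins.
- ctrl.sign_off(): hands the job in; it is judged then, once.
The state is a dict: "time": time; "joint_positions": joint angles; "joint_velocities": joint speeds; "effort": joint torques, N m; "ee_pos": TCP position; "ee_rot": TCP orientation; "contact_force": force on the tool from outside, world axes, zero at the start; "wrist_torque": the same for the moment, N m; "opening": opening from 0.0 (shut) to 1.0 (fully open); "grasp_force": force on a finger pad.
Only numpy, scipy, OpenCV 4.12 (cv2) and the standard library are available. Lean on these libraries where they do the work, as an engineer would, in place of code of your own. Each camera call takes 0.05 s, during which the arm holds its last target. There are 200 camera calls.

TASK

On the small wood lathe, push the tailstock gently along the bed until the point of its centre touches the end of the wood in the chuck, and then push its clamp lever all the way over towards the headstock so that it is clamped there. Do it all by pushing with the fingers: lift nothing, and leave the tools and other things lying about where they are.

Things in the scene. Friction and masses are not known exactly. Their poses are not given: they have to be found in the camera images.
- lathe: The fixed cream bench lathe. Origin: on the bench under the middle of its bed. Own y runs along the bed to the headstock, own x across it, away from the robot; yaw within 0.18 rad. Bed: two flat steel ways, 108 mm wide in all, top at z = 80 mm, own y -360 to +320 mm. Chuck and headstock (260 mm high) from own y = +55 mm. Turning axis: own x = 0, z = 182 mm.
- blank: The wood held in the chuck, a fixed plain round bar, 44 mm diameter, on the turning axis. Origin: the centre of its free end face, which looks to the tailstock (own -y); the wood runs from there to own +y. Axes as the lathe's. It sticks 40 to 80 mm out of the jaws.
- tailstock: Cream casting, 2 kg, loose on the bed, its tongue between the ways (1.5 mm play), clamp shoe below. A push of 2 to 5 N slides it (more to start it); it stops when no longer pushed. Origin: centre of its foot's underside, z = 80 mm; axes as the lathe's. Foot 108 x 120 x 18 mm high, column 66 x 78 mm, barrel 54 mm diameter on the turning axis, own y -55 to +55 mm; brass knob on it to z = 225 mm.
- centre_tip (a point): The blunt point (5 mm wide) of the steel live centre at the headstock end of the tailstock: own x = 0, y = +125 mm, on the turning axis. It starts 60 to 160 mm short of the wood. Axes as the tailstock's.
- handwheel_hub (a point): Middle of the outer face of the hub (28 mm diameter, z = 182 mm) of the tailstock's steel handwheel, the flat at its tail end: own x = 0, y = -85 mm. Wheel 76 mm diameter, top at z = 220 mm, rear face at own y = -75 mm; it does not turn. A thin brass crank handle sticks out 33 mm behind the hub, 27 mm below it (top at z = 160 mm). The space behind and above is free: a good place to push.
- clamp_lever (a joint): Angle (rad) of the tailstock's cam clamp lever, on the robot's side, swinging in an upright plane along the bed. 0: released, leaning back 0.6 rad from upright to the handwheel; 0.6: upright; 1.2: end stop, clamped, leaning 0.6 rad to the headstock. Starts at 0 to 0.2. About 1.5 to 3.5 N on its ball swings it; it stays where left. In its last 0.15 rad it grips the bed (holds some 20 N).
- lever_ball (a point): Centre of the black ball (24 mm diameter) on the end of the clamp lever, 85 mm from the pivot, which lies at the tailstock's own x = -56 mm, y = 0, z = 125 mm. A 9 mm rod joins them. The ball is at z = 195 mm when leaning either way, 210 mm when upright, always at own x = -56 mm.
- tool_rest: The clamped tool rest, fixed: cream foot across the bed (50 mm along it, 22 mm high) under the wood, a post, and a grey bar, 90 mm long, beside the wood on the robot's side (50 mm from the turning axis), top at z = 188 mm. Origin: middle of the foot's underside. Leave it alone.
- gouge: Loose turning gouge lying on the bench on the robot's side, dark wooden handle, 0.36 m long, 30 mm high. Origin: on the bench under its ferrule; blade to own +x. Leave it alone.
- spare_chuck: Loose spare steel chuck standing on the bench on the robot's side of the bed, 90 mm diameter, 48 mm high, with a red T-handled key stuck upright in it, 144 mm high in all. Origin: centre of its underside. Leave it alone.
- calipers: Loose steel calipers lying flat on the robot's side of the bed, about 130 by 70 mm, 11 mm high. Origin: near their rivet, on the bench. Leave them alone.
- bowl: Loose turned wooden bowl near the tail end on the robot's side, 124 mm diameter, 50 mm high. Origin: centre of its underside. Leave it alone.
- wax_tin: Loose round tin beyond the bed, 71 mm diameter, 40 mm high. Origin: centre of its underside. Leave it alone.
- sanding_block: Loose cork sanding block beyond the bed, 80 by 60 by 28 mm. Origin: centre of its underside. Leave it alone.
- pepper_mill: Loose turned wooden pepper mill standing beyond the bed, 54 mm diameter, 155 mm high. Origin: centre of its underside. Leave it alone.
There are look-alikes about, which are no part of the job. Leave any turquoise look-alike of the tailstock alone.

How it is judged:
On the way, in this order (a step that is already met when the one before it is completed fails the run):
1. the point of the centre touches the end of the wood, with the clamp lever still released (y of centre_tip in the frame of blank above -0.0025 m and value of joint clamp_lever below 0.4 rad), for 0.1 s.
2. the clamp lever is pushed fully over (value of joint clamp_lever above 1.08 rad), for 0.1 s.
At the end, for the whole second after the job is handed in: The point of the centre is within 2.5 mm of the wood's end face, the clamp lever is within 0.12 rad of its end stop towards the headstock, and the tailstock stands flat, straight and still on the bed (y of centre_tip in the frame of blank between -0.0025 and 0.003 m and value of joint clamp_lever above 1.08 rad and height (world z) of tailstock between 0.077 and 0.083 m and angle between tailstock's own z axis and vertical below 0.04 rad and angle between the y axis of tailstock and the y axis of lathe, either way round below 0.06 rad and linear speed of tailstock below 0.01 m/s); the robot touches nothing.
It fails at once if the tailstock is lifted or tipped off the bed (height (world z) of tailstock above 0.086 m or angle between tailstock's own z axis and vertical above 0.1 rad).
It fails at once if the tailstock is slammed along the bed (faster than 0.4 m/s) (linear speed of tailstock above 0.4 m/s).
It fails at once if a bystander is shifted by more than 20 mm (distance of any of gouge, spare_chuck, calipers, bowl, wax_tin, sanding_block, pepper_mill from where it was at the start of the episode above 0.02 m).
It also fails if it takes over 51 s, if anything falls off the work surface, if the arm or the gripper's body presses on something with over 40 N, if the wrist force passes 120 N, or if a joint passes its speed limit or range.

## Working session

There is one attempt and no reset: what is moved stays moved. The work goes in short steps, Python scripts to look and compute and a shell command to move; the robot and the scene stay as the last step left them, time stands still between calls to the robot, and variables do not carry over. Pictures are saved under pics/ and viewed, at most 10 in all, crops included, and the job is handed in when it is done.

```bash
mkdir -p pics
cat > h.py <<'E'
from workcell import ctrl
import numpy as np, cv2
def snap(n,tag):
    c=ctrl.read_camera(n); cv2.imwrite(f'pics/{tag}.png',c['frame'][:,:,::-1]); np.savez(f'{tag}.npz',**c); return c
def pts(c):
    z=c['range_z']; v,u=np.indices(z.shape); K=c['mtx']
    P=np.stack([(u-K[0,2])/K[0,0]*z,(v-K[1,2])/K[1,1]*z,z],-1)
    W=(P-c['t'])@c['R']; W[z==0]=np.nan; return W
E
python3 - <<'E'
from h import *
a=snap('scene','s0');b=snap('top','t0')
for c in(a,b): print(c['mtx'].round(1).tolist(),(-c['R'].T@c['t']).round(3),c['R'].round(2).tolist())
s=ctrl.sense();print({k:np.round(s[k],3).tolist() for k in s})
cv2.imwrite('pics/both.png',cv2.resize(np.hstack([a['frame'],b['frame']])[:,:,::-1],(800,300)))
E
```

```text
[[377.2, 0.0, 258.4], [0.0, 377.2, 189.9], [0.0, 0.0, 1.0]] [1.212 0.141 1.001] [[-0.26, 0.96, 0.01], [0.74, 0.21, -0.64], [-0.62, -0.16, -0.77]]
[[394.7, 0.0, 252.4], [0.0, 394.7, 186.5], [0.0, 0.0, 1.0]] [ 0.331 -0.039  1.277] [[0.03, -1.0, -0.01], [-0.99, -0.02, -0.16], [0.16, 0.02, -0.99]]
{'time': 0.1, 'joint_positions': [1.093, 0.592, 0.048, 1.61, -0.033, 0.943, -0.034], 'joint_velocities': [0.0, -0.002, 0.0, -0.004, -0.0, 0.0, -0.0], 'effort': [0.005, -54.999, 1.553, -19.882, 0.01, 0.004, 0.0], 'ee_pos': [0.272, -0.671, 0.23], 'ee_rot': [0.982, 0.191, -0.0, -0.001], 'contact_force': [0.008, -0.317, -0.831], 'wrist_torque': [0.006, -0.021, -0.004], 'grasp_force': 0.0, 'opening': 0.999}
```

View pics/s0.png

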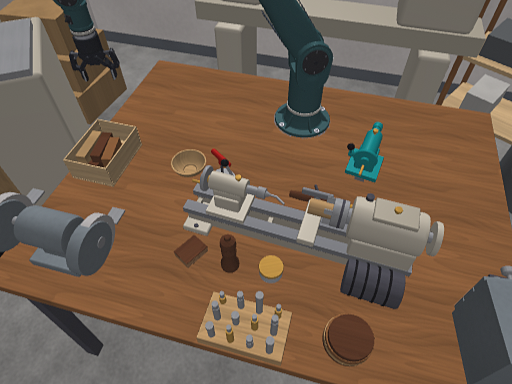

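View pics/t0.png

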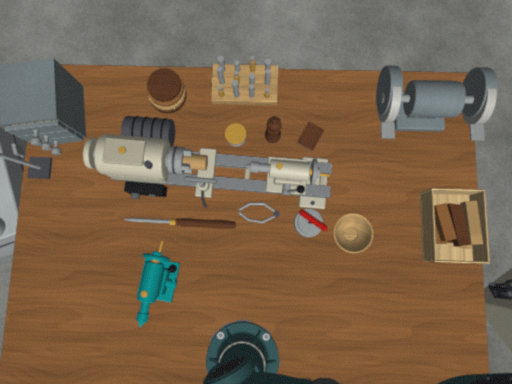

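The scene view shows the cream tailstock at about (230,188), the spare chuck's red key at (220,157) and the wood at (320,208). In the top view the tailstock is at (292,170), the lever ball at (300,189), the wood end at (206,161) and the wheel at about (318,170). The turquoise look-alike at (155,280) is to be left alone.

```bash
python3 - <<'E'
from h import *
cams={k:dict(np.load(f)) for k,f in(('s','s0.npz'),('t','t0.npz'))}
for k,c in cams.items():
    W=pts(c); F=c['frame']; X,Y,Z=np.moveaxis(W,-1,0)
    reg=(X>.35)&(X<.75)&(Y>-.5)&(Y<.5)
    m=reg&(abs(Z-.08)<.005)
    p=W[m]; q=p[:,:2]
    r=cv2.minAreaRect(q.astype(np.float32)); print(k,'bed',len(p),np.round(r[0],4),np.round(r[1],3),round(r[2],2),p[:,2].mean().round(4))
    hsv=cv2.cvtColor(F,cv2.COLOR_RGB2HSV)
    # wood blank: orange, high
    w=reg&(Z>.17)&(Z<.215)&(hsv[...,1]>90)&(hsv[...,0]<25)&(F.max(-1)>120)
    n,l,st,ce=cv2.connectedComponentsWithStats(w.astype(np.uint8))
    for i in range(1,n):
        if st[i,4]>15: g=W[l==i]; print('wood',st[i].tolist(),g.min(0).round(3),g.max(0).round(3),np.median(g,0).round(3))
    b=reg&(F.max(-1)<60)&(Z>.15)&(Z<.24)
    n,l,st,ce=cv2.connectedComponentsWithStats(b.astype(np.uint8))
    for i in range(1,n):
        if st[i,4]>8: g=W[l==i]; print('black',st[i].tolist(),g.min(0).round(3),g.max(0).round(3),np.median(g,0).round(3))
    h=reg&(Z>.14)&(Z<.23)&(Y<.1)
    for y0 in np.arange(-.36,.1,.01):
        g=W[h&(abs(Y-y0)<.005)]
        if len(g): j=g[:,2].argmax(); print(round(y0,2),len(g),g[j].round(3),'x',g[:,0].min().round(3),g[:,0].max().round(3))
E
python3 - <<'E'
import cv2
a=cv2.imread('pics/t0.png')[120:250,110:390]; b=cv2.imread('pics/s0.png')[135:265,165:445]
import numpy as np
cv2.imwrite('pics/z0.png',cv2.resize(np.vstack([a,b]),(644,598),interpolation=cv2.INTER_CUBIC))
E
```

```text
s bed 2386 [0.5807 0.0015] [0.33  0.835] 0.49 0.0814
wood [309, 198, 25, 14, 223] [0.557 0.114 0.194] [0.593 0.177 0.209] [0.578 0.141 0.204]
black [221, 160, 8, 7, 44] [ 0.495 -0.16   0.196] [ 0.509 -0.14   0.219] [ 0.505 -0.149  0.211]
black [336, 214, 6, 14, 30] [0.603 0.196 0.163] [0.617 0.201 0.215] [0.612 0.199 0.195]
-0.24 4 [ 0.549 -0.235  0.161] x 0.396 0.551
-0.23 21 [ 0.55  -0.231  0.164] x 0.396 0.554
-0.22 23 [ 0.548 -0.217  0.161] x 0.398 0.555
-0.21 18 [ 0.549 -0.206  0.196] x 0.4 0.555
-0.2 24 [ 0.562 -0.195  0.218] x 0.408 0.588
-0.19 136 [ 0.56  -0.189  0.225] x 0.416 0.59
-0.18 85 [ 0.566 -0.185  0.221] x 0.424 0.587
-0.17 62 [ 0.559 -0.17   0.213] x 0.432 0.581
-0.16 102 [ 0.506 -0.155  0.217] x 0.436 0.586
-0.15 120 [ 0.5   -0.154  0.219] x 0.488 0.587
-0.14 129 [ 0.502 -0.145  0.215] x 0.495 0.589
-0.13 104 [ 0.558 -0.132  0.215] x 0.495 0.59
-0.12 97 [ 0.56  -0.116  0.214] x 0.536 0.59
-0.11 93 [ 0.558 -0.112  0.213] x 0.537 0.59
-0.1 91 [ 0.562 -0.098  0.23 ] x 0.552 0.713
-0.09 126 [ 0.568 -0.09   0.23 ] x 0.536 0.723
-0.08 126 [ 0.559 -0.082  0.227] x 0.539 
[... 1310 characters left out ...]
.13   0.211] x 0.495 0.581
-0.12 94 [ 0.548 -0.119  0.211] x 0.496 0.582
-0.11 88 [ 0.559 -0.11   0.214] x 0.523 0.58
-0.1 77 [ 0.564 -0.096  0.225] x 0.526 0.58
-0.09 92 [ 0.564 -0.093  0.226] x 0.526 0.708
-0.08 97 [ 0.556 -0.083  0.224] x 0.528 0.719
-0.07 90 [ 0.558 -0.069  0.212] x 0.533 0.72
-0.06 38 [ 0.561 -0.059  0.195] x 0.535 0.572
-0.05 27 [ 0.557 -0.05   0.2  ] x 0.549 0.572
-0.04 36 [ 0.563 -0.036  0.198] x 0.548 0.571
-0.03 41 [ 0.56  -0.025  0.2  ] x 0.546 0.577
-0.02 40 [ 0.562 -0.022  0.201] x 0.546 0.576
-0.01 30 [ 0.559 -0.014  0.202] x 0.547 0.575
0.0 10 [ 0.568 -0.002  0.186] x 0.56 0.568
0.08 2 [0.519 0.085 0.175] x 0.517 0.519
0.09 19 [0.521 0.094 0.192] x 0.513 0.523
```

View pics/z0.png

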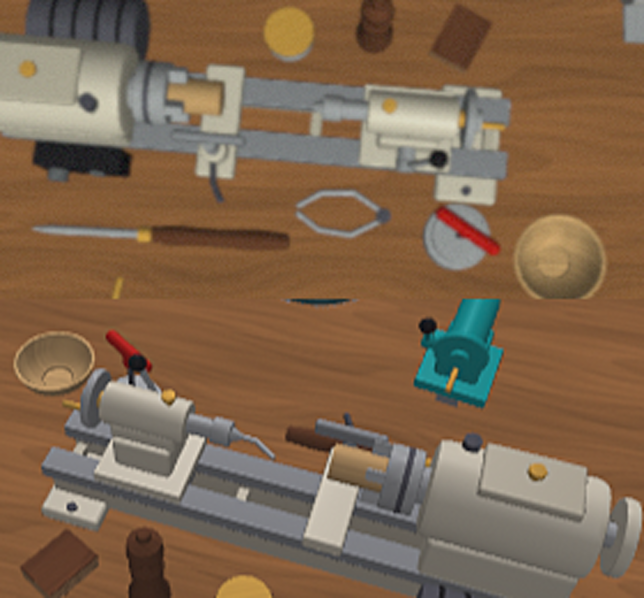

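The zoomed crop (top view above, scene view below) confirms the positions: tip at about (318,107), wood end at (222,97), lever ball at (438,159), wheel at (473,110). The gap is about 0.11 m. I'll refine the bed yaw and shut and turn the tool while it rises.

```bash
python3 -m pendant '[[0,0,-30,0,0,8.2,255],[0,0,-30,0,0,8.2,255],[0,0,-20,0,0,8.2,255],[0,0,0,0,0,0,255]]'
python3 - <<'E'
from h import *
for f in('s0.npz','t0.npz'):
    c=dict(np.load(f));W=pts(c);X,Y,Z=np.moveaxis(W,-1,0)
    for nm,lo,hi,s in(('far',.57,.66,1),('near',.46,.55,-1)):
        L=[]
        for y in np.arange(-.05,.06,.006):
            g=X[(abs(Z-.08)<.006)&(abs(Y-y)<.004)&(X>lo)&(X<hi)]
            if len(g)>2: L.append((y,(s*g).max()*s))
        L=np.array(L); print(f,nm,len(L),np.polyfit(L[:,0],L[:,1],1).round(4) if len(L)>3 else L)
    m=(Z>.2)&(Z<.215)&(X>.53)&(X<.6)&(Y>-.165)&(Y<-.07); p=W[m]; print('barrel mid',np.polyfit(p[:,1],p[:,0],1).round(3))
E
```

```text
time: 0.5
ee_pos: [0.2728, -0.6737, 0.3147]
ee_rot: [1.0, -0.023, 0.001, 0.003]
contact_force: [-0.5, -0.8, -0.7]
opening: 0.332
grasp_force: 0.0
s0.npz far 19 [0.0662 0.618 ]
s0.npz near 19 [0.0551 0.5105]
barrel mid [0.082 0.573]
t0.npz far 19 [0.0467 0.6168]
t0.npz near 19 [0.0623 0.5103]
barrel mid [0.057 0.562]
```

```bash
python3 -m pendant '[[21,-36,0,0,0,0,255],[22,-36,0,0,0,0.7,255],[22,-35,0,0,0,0,255],[22,-35,0,0,0,0,255],[21,-36,0,0,0,0,255]]' | sed -n 2p;python3 -m pendant '[[21,-36,0,0,0,0,255],[22,-36,0,0,0,0,255],[22,-35,0,0,0,0,255],[22,-35,0,0,0,0,255],[21,-36,0,0,0,0,255]]' | sed -n 2p; python3 -m pendant '[[21,-36,0,0,0,0,255],[22,-36,0,0,0,0,255],[0,0,0,0,0,0,255],[0,0,0,0,0,0,255]]'
python3 - <<'E'
from h import *
a=snap('scene','s1');w=snap('wrist','w1')
cv2.imwrite('pics/v1.png',np.hstack([cv2.resize(a['frame'][90:290,150:350],(400,400)),cv2.resize(w['frame'],(400,400))])[:,:,::-1])
E
```

```text
ee_pos: [0.3895, -0.4976, 0.3096]
ee_pos: [0.5072, -0.3263, 0.3097]
time: 1.9
ee_pos: [0.5541, -0.2569, 0.3097]
ee_rot: [1.0, -0.026, -0.001, -0.0]
contact_force: [-0.8, -0.9, -0.5]
opening: -0.004
grasp_force: 0.0
```

View pics/v1.png

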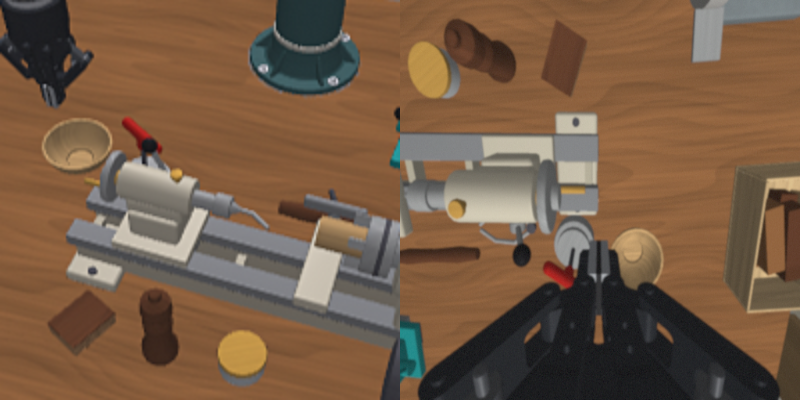

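The left half (scene view) shows the shut fingers above and behind the handwheel, with their tips at (48,100). In the right half (wrist view) the wheel is at (547,195) and the crank at (572,190). The way down is clear, so I'll descend and approach the hub slowly.

```bash
python3 -m pendant '[[-4,0,35,0,0,0,255],[0,0,35,0,0,0,255],[0,0,35,0,0,0,255],[0,0,33,0,0,0,255],[0,0,0,0,0,0,255]]';python3 -m pendant '[[0,-10,0,0,0,0,255],[0,-8,0,0,0,0,255],[0,-6,0,0,0,0,255],[0,-4,0,0,0,0,255],[0,-2,0,0,0,0,255]]'; python3 -m pendant '[[0,-3,0,0,0,0,255],[0,-3,0,0,0,0,255],[0,-3,0,0,0,0,255],[0,-3,0,0,0,0,255],[0,-3,0,0,0,0,255]]'
```

```text
time: 2.5
ee_pos: [0.5453, -0.259, 0.1688]
ee_rot: [1.0, -0.03, -0.005, -0.001]
contact_force: [-1.1, 0.6, 0.8]
opening: -0.0
grasp_force: 0.0
time: 3.0
ee_pos: [0.5525, -0.2278, 0.1743]
ee_rot: [1.0, -0.028, 0.001, 0.0]
contact_force: [-0.6, -0.4, 0.6]
opening: 0.001
grasp_force: 0.0
time: 3.5
ee_pos: [0.5536, -0.2195, 0.175]
ee_rot: [1.0, -0.03, 0.002, 0.004]
contact_force: [-1.4, -8.0, 4.6]
opening: -0.002
grasp_force: 3.4
```

```bash
for i in 1 2; do :; done; python3 -m pendant '[[0,-3,0,0,0,0,255],[0,-3,0,0,0,0,255],[0,-4,0,0,0,0,255],[0,-4,0,0,0,0,255],[0,-4,0,0,0,0,255]]' | grep -E "pos|force"; python3 -m pendant '[[0,-5,0,0,0,0,255],[0,-5,0,0,0,0,255],[0,-5,0,0,0,0,255],[0,-5,0,0,0,0,255],[0,-5,0,0,0,0,255]]'| grep -E "pos|force"; python3 -m pendant '[[0,-5,0,0,0,0,255],[0,-5,0,0,0,0,255],[0,-5,0,0,0,0,255],[0,-5,0,0,0,0,255],[0,-5,0,0,0,0,255]]'| grep -E "pos|force|time"
```

```text
ee_pos: [0.5548, -0.2013, 0.175]
contact_force: [-1.3, -7.6, 5.2]
grasp_force: 3.5
ee_pos: [0.5564, -0.1762, 0.175]
contact_force: [-0.4, -8.8, 4.7]
grasp_force: 3.6
time: 5.0
ee_pos: [0.5578, -0.1512, 0.1749]
contact_force: [0.2, -9.2, 5.1]
grasp_force: 3.6
```

```bash
python3 -m pendant '[[0,-5,0,0,0,0,255],[0,-5,0,0,0,0,255],[0,-5,0,0,0,0,255],[0,-5,0,0,0,0,255],[0,-4,0,0,0,0,255]]' | grep -E "pos|force"; python3 -m pendant '[[0,-2,0,0,0,0,255],[0,-2,0,0,0,0,255],[0,-2,0,0,0,0,255],[0,-2,0,0,0,0,255],[0,-1,0,0,0,0,255]]'| grep -E "pos|force|time"
python3 - <<'E'
from h import *
for n in('scene','top'):
    c=snap(n,n+'2');W=pts(c);X,Y,Z=np.moveaxis(W,-1,0)
    for y in np.arange(.06,.13,.005):
        g=W[(abs(Y-y)<.0025)&(Z>.165)&(X>.54)&(X<.6)]
        print(n,y.round(3),len(g),g[:,2].max().round(3) if len(g) else '')
E
```

```text
ee_pos: [0.5592, -0.127, 0.1749]
contact_force: [-0.6, -8.9, 6.4]
grasp_force: 3.7
time: 6.0
ee_pos: [0.5597, -0.1181, 0.1749]
contact_force: [-1.0, -9.3, 5.7]
grasp_force: 3.8
scene 0.06 17 0.197
scene 0.065 14 0.199
scene 0.07 21 0.202
scene 0.075 20 0.201
scene 0.08 21 0.202
scene 0.085 22 0.204
scene 0.09 22 0.203
scene 0.095 14 0.196
scene 0.1 10 0.193
scene 0.105 5 0.188
scene 0.11 2 0.186
scene 0.115 28 0.207
scene 0.12 30 0.208
scene 0.125 31 0.208
scene 0.13 30 0.209
top 0.06 14 0.196
top 0.065 11 0.197
top 0.07 21 0.2
top 0.075 22 0.2
top 0.08 21 0.202
top 0.085 20 0.198
top 0.09 15 0.202
top 0.095 13 0.195
top 0.1 6 0.19
top 0.105 4 0.187
top 0.11 1 0.184
top 0.115 46 0.206
top 0.12 22 0.206
top 0.125 28 0.204
top 0.13 28 0.208
```

Only a few mm are left. I'll keep creeping until the force rises.

```bash
for i in 1; do python3 -m pendant '[[0,-1,0,0,0,0,255],[0,-1,0,0,0,0,255],[0,-1,0,0,0,0,255],[0,-1,0,0,0,0,255],[0,-1,0,0,0,0,255]]'| grep -E "pos|force|time"; done;  python3 -m pendant '[[0,-1,0,0,0,0,255],[0,-1,0,0,0,0,255],[0,-1,0,0,0,0,255]]'| grep -E "pos|force|time"
```

```text
time: 6.6
ee_pos: [0.56, -0.1134, 0.1749]
contact_force: [-0.7, -9.4, 6.3]
grasp_force: 4.0
time: 6.9
ee_pos: [0.5601, -0.1119, 0.175]
contact_force: [-0.9, -12.4, 6.2]
grasp_force: 5.0
```

```bash
python3 -m pendant '[[0,-1,0,0,0,0,255],[0,-1,0,0,0,0,255],[0,0,0,0,0,0,255]]'| grep -E "pos|force|time"; python3 -m pendant '[[0,-1,0,0,0,0,255],[0,-1,0,0,0,0,255],[0,0,0,0,0,0,255],[0,0,0,0,0,0,255]]'| grep -E "pos|force|time"
```

```text
time: 7.2
ee_pos: [0.5601, -0.1116, 0.1751]
contact_force: [-0.7, -14.2, 6.5]
grasp_force: 5.6
time: 7.6
ee_pos: [0.5602, -0.1111, 0.1753]
contact_force: [-0.4, -16.2, 7.3]
grasp_force: 6.9
```

The force has risen to 16 N with no further motion, so the centre is against the wood. I'll back off, rise and go behind the lever ball.

```bash
python3 -m pendant '[[0,5,0,0,0,0,255],[0,10,0,0,0,0,255],[0,15,0,0,0,0,255],[0,0,-35,0,0,0,255],[0,0,-45,0,0,0,255]]'| grep -E "pos|force"; python3 -m pendant '[[-30,0,0,0,0,0,255],[-30,0,0,0,0,0,255],[0,0,0,0,0,0,255],[0,0,0,0,0,0,255]]'| grep -E "pos|force|time"
python3 - <<'E'
from h import *
for n in('scene','top'):
    c=snap(n,n+'3');W=pts(c);X,Y,Z=np.moveaxis(W,-1,0)
    b=(c['frame'].max(-1)<60)&(Z>.15)&(Z<.225)&(X>.47)&(X<.53)&(Y>-.08)&(Y<.0)
    print(n,b.sum(),np.median(W[b],0).round(4),W[b].min(0).round(3),W[b].max(0).round(3))
    f=(Z>.165)&(X>.54)&(X<.6)
    for y in np.arange(.09,.125,.004):
        g=W[f&(abs(Y-y)<.002)]; print(y.round(3),len(g),g[:,2].max().round(3) if len(g) else '')
cv2.imwrite('pics/v3.png',np.hstack([cv2.resize(dict(np.load(f))['frame'][a:a+130,b:b+130],(400,400),interpolation=cv2.INTER_CUBIC) for f,a,b in(('scene3.npz',130,220),('top3.npz',110,180))])[:,:,::-1])
E
```

```text
ee_pos: [0.5548, -0.1315, 0.2514]
contact_force: [1.4, 1.1, 0.4]
grasp_force: 0.0
time: 8.5
ee_pos: [0.4967, -0.1277, 0.2531]
contact_force: [1.0, 0.8, 0.7]
grasp_force: 0.0
scene 47 [ 0.5106 -0.0403  0.2114] [ 0.501 -0.053  0.194] [ 0.517 -0.032  0.219]
0.09 18 0.202
0.094 16 0.202
0.098 18 0.202
0.102 9 0.194
0.106 6 0.192
0.11 7 0.191
0.114 21 0.206
0.118 22 0.21
0.122 25 0.206
top 31 [ 0.502  -0.0405  0.2125] [ 0.496 -0.049  0.204] [ 0.511 -0.035  0.216]
0.09 12 0.198
0.094 19 0.199
0.098 14 0.2
0.102 6 0.192
0.106 6 0.19
0.11 5 0.187
0.114 36 0.207
0.118 20 0.206
0.122 23 0.205
```

View pics/v3.png

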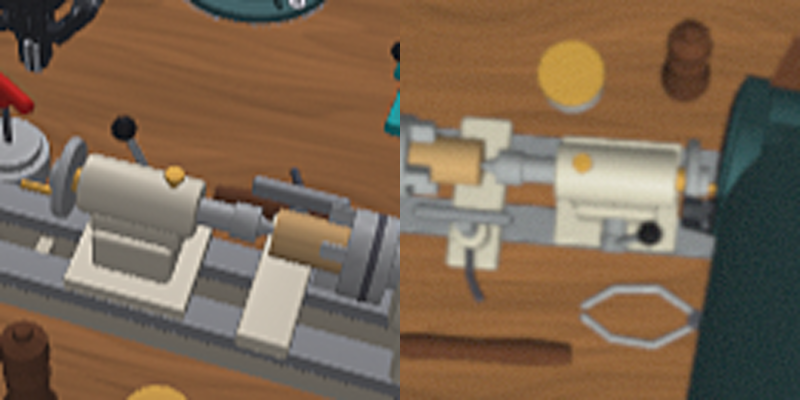

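The scene crop (left) and the top crop (right) both show the point of the centre at the wood's end, (270,225) and (485,165). The lever ball, at (124,128) and (650,233), is still leaning back. Next I'll bring the fingers down behind the ball and push.

```bash
python3 -m pendant '[[0,-20,0,0,0,0,255],[0,-18,0,0,0,0,255],[0,0,33,0,0,0,255],[0,0,30,0,0,0,255],[0,0,0,0,0,0,255]]'| grep -E "pos|force"; python3 -m pendant '[[0,-6,0,0,0,0,255],[0,-6,0,0,0,0,255],[0,-6,0,0,0,0,255],[0,-5,0,0,0,0,255],[0,-5,0,0,0,0,255]]'| grep -E "pos|force|time"; python3 -m pendant '[[0,-5,0,0,0,0,255],[0,-5,0,0,0,0,255],[0,-5,0,0,0,0,255],[0,-5,0,0,0,0,255],[0,-5,0,0,0,0,255]]'| grep -E "pos|force|time"
```

```text
ee_pos: [0.4978, -0.0887, 0.187]
contact_force: [-0.1, -0.4, -0.4]
grasp_force: 0.0
time: 9.6
ee_pos: [0.5022, -0.0625, 0.1916]
contact_force: [0.4, -3.7, 3.6]
grasp_force: 1.9
time: 10.1
ee_pos: [0.5024, -0.0358, 0.1901]
contact_force: [0.4, -2.7, 2.2]
grasp_force: 1.0
```

```bash
python3 -m pendant '[[0,-5,0,0,0,0,255],[0,-5,0,0,0,0,255],[0,-5,0,0,0,0,255],[0,-5,0,0,0,0,255],[0,-5,0,0,0,0,255]]'| grep -E "pos|force"; python3 -m pendant '[[0,-5,0,0,0,0,255],[0,-5,0,0,0,0,255],[0,-4,0,0,0,0,255],[0,-4,0,0,0,0,255],[0,-4,0,0,0,0,255]]'| grep -E "pos|force|time"; python3 -m pendant '[[0,-2,0,0,0,0,255],[0,-2,0,0,0,0,255],[0,-2,0,0,0,0,255]]'| grep -E "pos|force|time"
```

```text
ee_pos: [0.5037, -0.0111, 0.1899]
contact_force: [-0.4, -0.8, -1.4]
grasp_force: 0.9
time: 11.1
ee_pos: [0.5053, 0.0105, 0.1903]
contact_force: [-0.0, -1.9, -1.2]
grasp_force: 1.0
time: 11.4
ee_pos: [0.5058, 0.0163, 0.1904]
contact_force: [-0.5, -1.9, -0.3]
grasp_force: 1.0
```

```bash
python3 -m pendant '[[0,-2,0,0,0,0,255],[0,-2,0,0,0,0,255],[0,-2,0,0,0,0,255],[0,-2,0,0,0,0,255]]'| grep -E "pos|force|time"
python3 - <<'E'
from h import *
for n in('scene','top'):
    c=snap(n,n+'4');W=pts(c);X,Y,Z=np.moveaxis(W,-1,0)
    b=(c['frame'].max(-1)<60)&(Z>.15)&(Z<.225)&(X>.47)&(X<.53)&(Y>.02)&(Y<.08)
    if b.sum(): print(n,b.sum(),np.median(W[b],0).round(4),W[b].min(0).round(3),W[b].max(0).round(3))
c=dict(np.load('scene4.npz'))
cv2.imwrite('pics/v4.png',cv2.resize(c['frame'][120:240,210:370],(640,480),interpolation=cv2.INTER_CUBIC)[:,:,::-1])
E
```

```text
time: 11.8
ee_pos: [0.5057, 0.0176, 0.1903]
contact_force: [0.1, -17.9, 1.0]
grasp_force: 8.2
scene 67 [0.5129 0.0371 0.2054] [0.504 0.024 0.189] [0.522 0.051 0.222]
```

View pics/v4.png

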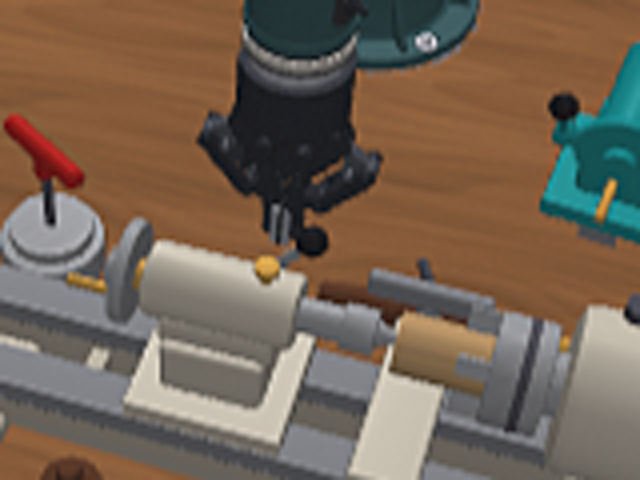

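The ball, at (312,240), leans to the headstock and the point touches the wood at (395,338). I'll push a little harder to make sure it is on the stop.

```bash
python3 -m pendant '[[0,-2,0,0,0,0,255],[0,-2,0,0,0,0,255],[0,-2,0,0,0,0,255],[0,0,0,0,0,0,255]]'| grep -E "pos|force|time"; python3 -m pendant '[[0,-2,0,0,0,0,255],[0,-2,0,0,0,0,255],[0,0,0,0,0,0,255]]'| grep -E "pos|force|time"
```

```text
time: 12.3
ee_pos: [0.5057, 0.0182, 0.1902]
contact_force: [-0.3, -24.2, 1.6]
grasp_force: 11.4
time: 12.6
ee_pos: [0.5057, 0.0186, 0.1902]
contact_force: [-0.4, -30.5, 1.3]
grasp_force: 14.4
```

On the stop. I'll back off, rise clear and check.

```bash
python3 -m pendant '[[0,8,0,0,0,0,255],[0,10,0,0,0,0,255],[0,12,0,0,0,0,255],[0,0,-30,0,0,0,255],[0,0,-40,0,0,0,255]]'| grep -E "pos|force"; python3 -m pendant '[[-10,40,-30,0,0,0,255],[-10,40,-20,0,0,0,255],[0,40,0,0,0,0,255],[0,40,0,0,0,0,255],[0,0,0,0,0,0,255]]'| grep -E "pos|force|time"
python3 - <<'E'
from h import *
for n in('scene','top'):
    c=snap(n,n+'5');W=pts(c);X,Y,Z=np.moveaxis(W,-1,0)
    b=(c['frame'].max(-1)<60)&(Z>.15)&(Z<.225)&(X>.47)&(X<.54)&(Y>.0)&(Y<.08)
    if b.sum(): print(n,b.sum(),np.median(W[b],0).round(4),W[b].min(0).round(3),W[b].max(0).round(3))
c=dict(np.load('scene5.npz'));d=dict(np.load('top5.npz'))
cv2.imwrite('pics/v5.png',np.hstack([cv2.resize(f[a:a+130,b:b+130],(400,400),interpolation=cv2.INTER_CUBIC) for f,a,b in((c['frame'],130,220),(d['frame'],110,180))])[:,:,::-1])
E
```

```text
ee_pos: [0.5035, 0.0052, 0.2595]
contact_force: [1.1, 0.3, 0.5]
grasp_force: 0.0
time: 13.6
ee_pos: [0.4758, -0.1587, 0.3105]
contact_force: [1.0, -0.2, 0.8]
grasp_force: 0.0
scene 48 [0.5145 0.0407 0.2041] [0.506 0.03  0.188] [0.52  0.051 0.21 ]
top 35 [0.5064 0.0397 0.2048] [0.501 0.031 0.198] [0.515 0.048 0.208]
```

View pics/v5.png

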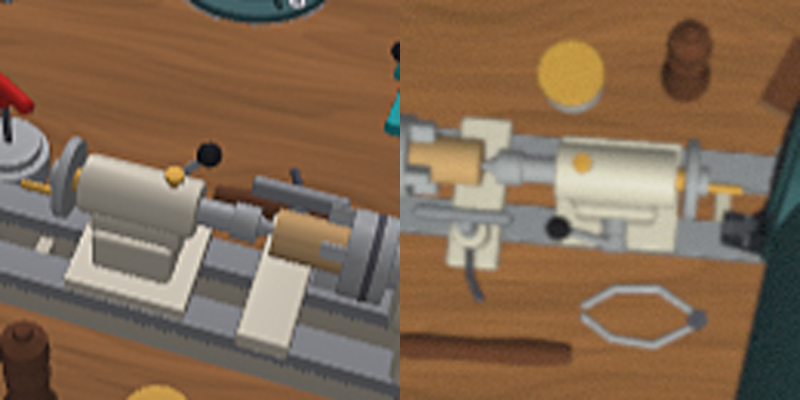

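Both crops show the lever fully over, with the ball at (209,155) and (558,228). The point is still on the wood at (270,225) and (485,165), and the robot is clear.

```bash
python3 -c "
from workcell import ctrl
print(ctrl.sign_off())"
```

```text
the job is handed in; nothing more can be done
None
```

The tailstock is pushed up so its centre touches the wood, the clamp lever is on its headstock-side stop, and the job was handed in at about 13.7 s; the sign-off returned no verdict.

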